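Screw the chain anchor's eye home with a mandrel

TASK

The steel screw eye in the oak anchor block has worked loose: take the wooden-handled mandrel out of its V-rest, slide its steel shank through the eye and use it as a lever to screw the eye down clockwise, touching the eye with the mandrel only, until its collar clamps the washer firmly. Feel for the moment it tightens and stop soon after, or the thread will strip in the oak. Then draw the mandrel out, lay it back in its rest and leave the other things on the bench where they are.

Things in the scene. Friction and masses are not known exactly. Their poses are not given: they have to be found in the camera images.
- anchor: oak block bolted to the bench, 110 (its x) x 70 (its y) x 35 mm high, a coach-screw head 40 mm either side of its middle along x, 7 mm tall; it cannot move. Origin under its centre; the screw eye stands upright in the middle of its top.
- washer: loose square washer plate of dark steel, 44 x 44 x 5 mm with a 13 mm hole, lying on the block round the eye's stem. Origin at the centre of its underside.
- eye: the steel screw eye: 8 mm threaded stem sunk in the block, round collar 28 mm across and 4 mm thick, short neck, upright loop of 7 mm wire, 34 mm outside. Origin on its upright screw axis, 5 mm under the collar; z up, y along the axis of the loop's opening. It can only turn about z: clockwise from above screws it down. It stays where it is left.
- eye_collar (a point): centre of the collar's underside. At first it only grazes the washer; it bites after 0.3 to 1.0 rad of turning, at an angle that differs each time and cannot be seen. Turning takes about 0.2 Nm until then, 0.4 Nm where it bites and 2 Nm more per further radian. Firm from 0.12 rad past biting (about 0.6 Nm), best left at 0.75 Nm; it strips at 0.26 rad (1.0 Nm).
- eye_loop (a point): centre of the loop's round 20 mm opening, 29 mm above the block when screwed home; axes as the eye's: y runs through the opening, x across it. The 13 mm shank has 3 mm of play all round, and swings about 0.7 rad to either side of y before it bears on both sides of the loop and turns the eye.
- mandrel_grip (a point): middle of the mandrel's round dark wooden handle (24 mm thick, 72 mm long, then a 12 mm brass ferrule and the 13 mm round steel shank), where to grasp it. Overall 218 mm, 0.11 to 0.16 kg; +x runs from handle to tip, z up. At first it lies level in its rest, centre line 50 mm above the bench, handle overhanging and free all round.
- mandrel_a (a point): point on the shank's centre line, 73 mm from the handle's middle towards the tip
- mandrel_b (a point): point on the shank's centre line, 105.5 mm from the handle's middle; midway between the two V-notches when in the rest
- mandrel_c (a point): point on the shank's centre line, 138 mm from the handle's middle
- mandrel_tip (a point): the shank's end, 172 mm from the handle's middle; the last 12 mm taper to 6 mm
- rest_seat (a point): seat of the mandrel's V-rest, a fixed wooden stand 120 x 62 mm with two V-notched cheeks (90 degrees), 10 mm thick, 75 mm apart along its x, tops 59 mm above the bench, notches 37 mm wide at the top. The point lies midway between the notches on the centre line of a shank lying in them, 50 mm above the bench; x along that shank.
- pendant_a: a round brass pendant, 29 mm across, 4 mm thick, lying flat; origin under its centre. A bystander.
- pendant_b: a second pendant like the first. A bystander.
- buckle: a flat steel buckle frame, 62 x 48 x 8 mm; origin under its centre. A bystander.
- file: a needle file with a small wooden handle, 155 mm long, 10 mm high, lying flat; origin under the joint of blade and handle, blade along its +x. A bystander.
- pliers: black-handled pliers lying flat, 145 mm long, 13 mm high; origin under the pivot, jaws along +x. A bystander.
- handpiece: an aluminium rotary handpiece with a rubber wheel, 150 mm long, 24 mm thick, lying along its x; origin under its middle. A bystander.
- compound_bar: a red-brown bar of polishing compound, 90 x 36 x 25 mm; origin under its centre. A bystander.
Not all that is in view belongs to the job. Leave any orange or pink look-alike of the part that bears rest_seat alone. Leave any red look-alike of the part that bears mandrel_grip alone.

How it is judged (in metres and radians):
On the way, in this order (a step that is already met when the one before it is completed fails the run):
1. the mandrel's shank is through the loop, tip on one side and handle on the other (distance between any of mandrel_a, mandrel_b, mandrel_c and eye_loop below 0.021 m and ((y of mandrel_tip in the frame of eye_loop above 0.01 m and y of mandrel_grip in the frame of eye_loop below -0.01 m) or (y of mandrel_grip in the frame of eye_loop above 0.01 m and y of mandrel_tip in the frame of eye_loop below -0.01 m))), for 0.1 s.
2. with the shank through the loop, the eye is screwed down until its collar clamps the washer with more than 13 N (all of step 1 and contact force between eye and washer above 13 N), for 0.2 s.
At the end, for the whole second after the job is handed in: the eye's collar still clamps the washer with more than 13 N, and the mandrel lies at rest in both V-notches of its rest, the middle of its shank within 20 mm of the seat, in line within 0.1 rad and not more than 4 mm high (contact force between eye and washer above 13 N and distance between mandrel_b and rest_seat below 0.02 m and angle between the x axis of mandrel_b and the x axis of rest_seat, either way round below 0.1 rad and z of mandrel_b in the frame of rest_seat below 0.004 m); the robot touches nothing.
It fails at once if the eye is overtightened: the collar presses on the washer with more than 30 N and the thread strips (contact force between eye and washer above 30 N).
It fails at once if the fingers or arm touch the screw eye (more than 1 N) (contact force between any of the fingers, the arm and eye above 1 N).
It fails at once if a bystander is pushed more than 25 mm (distance of any of pendant_a, pendant_b, buckle, file, pliers, handpiece, compound_bar from where it was at the start of the episode above 0.025 m).
It also fails if it takes over 67 s, if anything falls off the work surface, if the arm or the gripper's body presses on something with over 40 N, if the wrist force passes 120 N, or if a joint passes its speed limit or range.

ROBOT

A 7-joint arm with a two-finger parallel gripper is mounted at the origin on the work surface. World frame = base frame: x ahead of the robot, y to its left, z up, the work surface at z = 0. Lengths are in mm, angles in rad, forces in N, time in s.
With the tool pointing down it reaches from about 400 to 875 mm from the base axis. Payload 4.4 kg.
Tool frame: the origin (TCP) lies at the very end of the fingers, on their centre line; the grasp point (between the pads) lies 19 mm behind it; z points along the fingers, y is the direction in which the jaws open and shut (so a half turn about z gives the same grasp; the last joint's range is limited). The gripper opens to 85 mm and grips with 20 to 120 N. Pads are 22 mm wide; open, the fingers measure 114 mm over their backs; the gripper's body (76 mm by 85 mm) begins 54 mm behind the grasp point. The pads swing forward as they close: fully open they stand 13 mm farther back than shut.
Start: joints at [1.194, 0.628, 0.038, 1.517, -0.027, 0.996, -0.02], TCP at [198.811, -618.863, 231.313] pointing down, gripper open.
Joint ranges: [-3.06, 3.06], [-0.37, 2.12], [-1.25, 1.32], [0.18, 2.47], [-1.1, 4.24], [0.23, 1.98], [-2.94, 2.94]. Speed limits (rad/s): [2.57, 2.57, 3.14, 3.14, 3.14, 3.14, 3.14].

INTERFACE

Orientations are given as [roll, pitch, yaw] about the fixed x, y, z axes, in that order (R = Rz(yaw) Ry(pitch) Rx(roll)).
In Python, from cell import ctrl gives the robot as it stands.
- The arm moves only by the shell command python3 -m crank 'ROWS' [OPENING]. ROWS is JSON, a list that holds one entry, the list of rows, each a list of 6 numbers: the shift along the tool's x, y, z in units of 30 mm (1.0 is 30 mm), then the turn, a rotation vector about the tool's x, y, z in units of 6 degrees (1.0 is 6 degrees). In form: [[[tx, ty, tz, rx, ry, rz], ...]]. A call has 1 to 12 rows; each row shifts and turns the pose as measured when the row begins, along the tool's axes as they then stand; what a row does not reach is not made up. A row lasts 1/12 s, in which the tool goes at most 41.7 mm and 7.16 degrees, less where a joint would pass 70% of its speed; a pose out of reach is approached as far as the arm can. A call is refused whole if a number of a shift passes 1 or a number of a turn 1, either way. A call with a gripper value outside its range is refused whole. OPENING is the gripper command: -1 is fully open, 1 is shut, values between are in proportion, set as the call begins (- or left out, the last holds). The fingers move at their own pace and stop on an object; the grip force is fixed at half the most. Time passes only in rows, so rows that do not move let the fingers close. It gives the time, the measured TCP pose, the force and the opening at its end, in the units of the state.
- ctrl.read_state(): the state, without advancing time (a new reading comes with each control period).
- ctrl.get_image(name): name is "side" or "top" or "wrist"; returns a dict with "color" (420x560x3 uint8, red, green, blue), "depth" (420x560 float32, mm along the optical axis (not along the pixel's ray), 0 where there is no reading), "camera_matrix" (3x3 intrinsics, pixels), "k1" (the pictures are not rectified: a ray, as slopes to the right and down, at radius r is drawn at 1 + k1 r^2 times it, then the intrinsics apply), "R" (3x3) and "t" (3): a world point X has camera coordinates R X + t. Camera axes: x right, y down, z forward; pixel columns grow to the right and rows downward; lengths in mm; the calibration is good to about 2 mm. A picture is of the moment at which its call begins.
- ctrl.finish_job(): hands the job in, once; it reports no verdict.
Trained networks look in a picture, given as the dict that the camera call returned (one of the last four; its "shot" number tells which), for a name from the list of things; names that differ only in an ending like _2 or _b are one class to them, and where a whole thing is asked for, a point or a joint stands for the part that bears it (a point fixed in the world has none). Each returns a list of dicts, best first, with "conf" (0 to 1); they miss things now and then, are a little off and sometimes report something else, mostly with a low value. They report only what shows in the picture. A call takes as long as a camera call. They do not tell look-alikes from the thing itself.
- ctrl.search_frame(query, picture): "extent" ([centre column, centre row, width, height] in pixels, round what is visible of it).
The state is a dict: "clock": time; "qpos": joint angles; "qd": joint speeds; "tau": joint torques, N m; "eef_pos": TCP position; "tool_rot": TCP orientation; "force": force on the tool from outside, world axes, zero at the start; "torque": the same for the moment, N m; "width": finger opening in mm.
Only numpy, scipy, OpenCV 4.12 (cv2) and the standard library are available. Lean on these libraries where they do the work, as an engineer would, in place of code of your own. Each camera call takes 0.05 s, during which the arm holds its last target. There are 200 camera calls.

## Working session

There is one attempt and no reset: what is moved stays moved. The work goes in short steps, Python scripts to look and compute and a shell command to move; the robot and the scene stay as the last step left them, time stands still between calls to the robot, and variables do not carry over. Pictures are saved under pics/ and viewed, about 8 in all and at most 12, crops included, and the job is handed in when it is done.

```bash
mkdir -p pics; ls; cat > h.py <<'E'
import numpy as np,cv2,json
from cell import ctrl
from scipy.spatial.transform import Rotation as Ro
def cap(name,fn=None):
    p=ctrl.get_image(name)
    if fn: cv2.imwrite('pics/'+fn,cv2.cvtColor(p['color'],cv2.COLOR_RGB2BGR))
    return p
def ray(p,u,v):
    K=np.array(p['camera_matrix'],float);k=p['k1']
    xd=(u-K[0,2])/K[0,0];yd=(v-K[1,2])/K[1,1]
    rd=np.hypot(xd,yd);r=rd
    for _ in range(20): r=rd/(1+k*r*r)
    s=r/rd if rd>0 else 1
    d=np.array([xd*s,yd*s,1.0]);R=np.array(p['R']);t=np.array(p['t'])
    return -R.T@t,R.T@d
def atz(p,u,v,z):
    c,d=ray(p,u,v);return c+d*(z-c[2])/d[2]
def atd(p,u,v):
    c,d=ray(p,u,v);return c+d*p['depth'][int(round(v)),int(round(u))]
def proj(p,X):
    X=np.array(p['R'])@np.array(X,float)+np.array(p['t']);x=X[:2]/X[2];x=x*(1+p['k1']*(x@x))
    K=np.array(p['camera_matrix']);return K[0,0]*x[0]+K[0,2],K[1,1]*x[1]+K[1,2]
def cloud(p):
    v,u=np.mgrid[0:420,0:560];K=np.array(p['camera_matrix'],float)
    xd=(u-K[0,2])/K[0,0];yd=(v-K[1,2])/K[1,1];rd=np.hypot(xd,yd)+1e-12;r=rd.copy()
    for _ in range(20): r=rd/(1+p['k1']*r*r)
    s=r/rd;D=np.stack([xd*s,yd*s,np.ones_like(xd)],-1)*p['depth'][...,None]
    return (D-np.array(p['t']))@np.array(p['R'])
E
python3 - <<'E'
from h import *
s=ctrl.read_state();print({k:np.round(v,3).tolist() for k,v in s.items()})
a=cap('top','top0.png');b=cap('side','side0.png')
for n,p in(('top',a),('side',b)):
    print(n,np.round(-np.array(p['R']).T@p['t']),p['k1'],p['camera_matrix'][0])
    for q in ['anchor','washer','eye','eye_loop','mandrel_grip','rest_seat','mandrel_tip','pendant_a','buckle','file','pliers','handpiece','compound_bar']:
        print(q,[(np.round(d['extent']).tolist(),round(d['conf'],2)) for d in ctrl.search_frame(q,p)[:4]])
cv2.imwrite('pics/both0.png',np.hstack([cv2.imread('pics/top0.png'),cv2.imread('pics/side0.png')]))
E
```

```text
pics
{'clock': 0.0, 'qpos': [1.194, 0.629, 0.038, 1.518, -0.027, 0.996, -0.02], 'qd': [0.001, -0.001, 0.002, 0.001, 0.0, 0.002, 0.001], 'tau': [0.0, -56.341, 1.226, -19.345, 0.011, 0.011, 0.0], 'eef_pos': [198.607, -618.25, 230.391], 'tool_rot': [-3.14, 0.0, 0.311], 'force': [-0.328, 0.406, -0.025], 'torque': [0.049, 0.028, 0.018], 'width': 85.312}
top [ 306.  -13. 1058.] -0.05671362779521801 [385.74646214   0.         276.39211747]
anchor [([213.0, 174.0, 29.0, 35.0], 0.82)]
washer [([213.0, 170.0, 20.0, 19.0], 0.68)]
eye []
eye_loop [([213.0, 167.0, 9.0, 12.0], 0.52), ([344.0, 182.0, 11.0, 73.0], 0.36)]
mandrel_grip [([345.0, 183.0, 12.0, 77.0], 0.84), ([438.0, 295.0, 11.0, 85.0], 0.82), ([134.0, 221.0, 20.0, 57.0], 0.72), ([268.0, 222.0, 7.0, 11.0], 0.71)]
rest_seat [([344.0, 174.0, 31.0, 43.0], 0.95), ([362.0, 258.0, 28.0, 45.0], 0.93), ([396.0, 132.0, 25.0, 42.0], 0.6)]
mandrel_tip [([436.0, 296.0, 11.0, 82.0], 0.83), ([345.0, 182.0, 11.0, 74.0], 0.75)]
pendant_a [([268.0, 222.0, 7.0, 8.0], 0.5)]
buckle [([268.0, 187.0, 23.0, 25.0], 0.63)]
file []
pliers [([135.0, 223.0, 22.0, 5
[... 373 characters left out ...]
 0.69)]
washer []
eye []
eye_loop [([222.0, 224.0, 9.0, 16.0], 0.49)]
mandrel_grip [([295.0, 177.0, 52.0, 18.0], 0.61)]
rest_seat [([285.0, 182.0, 36.0, 25.0], 0.95), ([350.0, 191.0, 40.0, 26.0], 0.81), ([275.0, 155.0, 34.0, 21.0], 0.8)]
mandrel_tip [([295.0, 176.0, 54.0, 22.0], 0.72), ([395.0, 175.0, 55.0, 15.0], 0.68)]
pendant_a [([248.0, 212.0, 9.0, 5.0], 0.56)]
buckle [([320.0, 159.0, 36.0, 12.0], 0.47), ([264.0, 220.0, 18.0, 12.0], 0.44)]
file [([294.0, 177.0, 54.0, 14.0], 0.56), ([211.0, 201.0, 40.0, 17.0], 0.5), ([264.0, 219.0, 19.0, 15.0], 0.47)]
pliers [([222.0, 306.0, 49.0, 22.0], 0.58)]
handpiece [([322.0, 160.0, 30.0, 9.0], 0.77)]
compound_bar [([143.0, 284.0, 32.0, 10.0], 0.84)]
```

```bash
python3 - <<'E'
import cv2
a=cv2.imread('pics/top0.png')[80:380,80:480]
cv2.imwrite('pics/t.png',cv2.resize(a,(800,600),interpolation=cv2.INTER_CUBIC))
E
```

```text
(no output)
```

View pics/t.png

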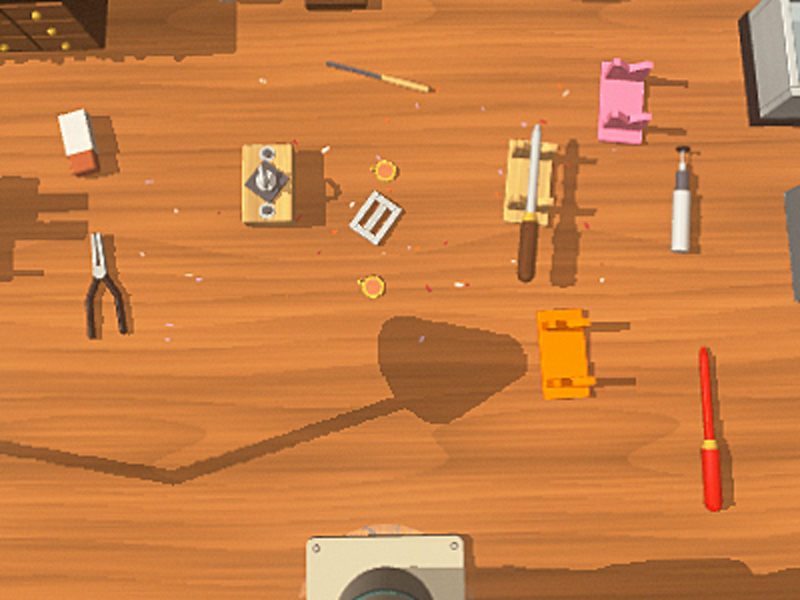

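The picture shows the natural rest with the mandrel at crop (527,200), its handle towards the robot. The anchor with washer and eye is at (267,182). The orange and pink rests and the red mandrel are decoys.

```bash
python3 - <<'E'
from h import *
p=cap('top');C=cloud(p)
f=lambda x,y:(80+x/2,80+y/2)
for n,(x,y),z in [('handle end',(526,281),50),('ferrule',(530,221),50),('tip',(537,124),50),('eye top',(267,176),64),('anchorTL',(244,143),35),('anchorTR',(293,143),35),('anchorBR',(292,225),35),('anchorBL',(242,225),35),('screw1',(267,154),42),('screw2',(267,212),42),
 ('restTL',(511,140),59),('restBL',(503,222),59),('w_t',(267,160),40),('w_r',(290,181),40),('w_b',(267,204),40),('w_l',(245,182),40),
 ('pendA',(384,170),4),('pendB',(373,287),4),('buck',(376,218),8)]:
    u,v=f(x,y);print(n,np.round(atz(p,u,v,z)[:2]),np.round(atd(p,u,v)))
# mandrel points
m=(abs(C[...,2]-55)<14)&(C[...,1]<-100)&(C[...,1]>-230)
P=C[m];print(len(P),P.min(0),P.max(0))
for x in range(int(P[:,0].min()),int(P[:,0].max()),12):
    q=P[(P[:,0]>=x)&(P[:,0]<x+12)]
    if len(q): print(x,len(q),np.round(q[:,1].min()),np.round(q[:,1].max()),np.round(q[:,2].max(),1),np.round(np.median(q[:,1])))
E
```

```text
handle end [ 430. -193.] [ 429. -192.   56.]
ferrule [ 511. -202.] [ 509. -200.   60.]
tip [ 646. -218.] [ 644. -217.   56.]
eye top [575. 147.] [581. 151.  43.]
anchorTL [630. 184.] [631. 185.  32.]
anchorTR [629. 117.] [641. 121.  -2.]
anchorBR [514. 117.] [520. 121.   4.]
anchorBL [515. 185.] [522. 192.  -2.]
screw1 [612. 151.] [612. 152.  40.]
screw2 [531. 150.] [531. 151.  40.]
restTL [ 621. -180.] [ 635. -188.   13.]
restBL [ 508. -165.] [ 520. -173.    1.]
w_t [604. 151.] [607. 153.  31.]
w_r [574. 120.] [575. 121.  34.]
w_b [542. 151.] [543. 151.  36.]
w_l [573. 181.] [575. 182.  35.]
pendA [597.  -8.] [596.  -8.   5.]
pendB [431.  10.] [431.  10.   5.]
buck [527.   4.] [527.   4.   9.]
801 [ 295.12174241 -229.93693557   41.11753126] [ 927.91500946 -109.33517749   68.97071984]
295 19 -230.0 -221.0 59.6 -225.0
367 24 -229.0 -218.0 62.6 -222.0
427 26 -201.0 -182.0 62.6 -192.0
439 39 -204.0 -182.0 65.2 -192.0
451 43 -204.0 -183.0 64.9 -193.0
463 40 -208.0 -184.0 64.7 -193.0
475 41 -208.0 -187.0 63.3 -196.0
487 39 -208.0 -187.0 65.8 -196.0
499 42 -213.0 -188.0 64.0 -200.0
511 28 -210.0 -191.0 62.4 -201.0
523 37 -229.0 -195.0 61.8 -207.0
535 82 -230.0 -178.0 63.9 -201.0
547 20 -212.0 -201.0 58.2 -206.0
559 23 -213.0 -201.0 58.9 -206.0
571 19 -216.0 -204.0 58.2 -209.0
583 21 -216.0 -205.0 58.3 -211.0
595 21 -217.0 -206.0 57.8 -211.0
607 71 -230.0 -187.0 65.8 -209.0
619 28 -221.0 -188.0 60.2 -213.0
631 15 -222.0 -211.0 59.4 -216.0
643 3 -218.0 -214.0 57.4 -216.0
871 36 -206.0 -112.0 69.0 -151.0
883 4 -185.0 -131.0 66.7 -182.0
895 36 -205.0 -109.0 68.2 -147.0
907 14 -204.0 -113.0 68.2 -166.0
919 30 -207.0 -113.0 67.8 -166.0
```

```bash
cat >> h.py <<'E'
def to(x,y,z,yaw):
    s=ctrl.read_state();R=Ro.from_euler('xyz',s['tool_rot']);p=np.array(s['eef_pos'])
    d=R.inv().apply(np.array([x,y,z])-p)/30
    w=(R.inv()*Ro.from_euler('xyz',[np.pi,0,yaw])).as_rotvec()/np.radians(6)
    print('shift(units)',np.round(d,2),'turn',np.round(w,2),'now',np.round(p,1),np.round(s['tool_rot'],3),'t',round(s['clock'],2),'w',round(s['width'],1))
E
python3 -m crank '[[[0.93,-0.75,-0.2,0,0,0],[0.93,-0.75,-0.2,0,0,0],[0.93,-0.75,-0.2,0,0,0],[0.93,-0.75,-0.2,0,0,0],[0.93,-0.75,-0.1,0,0,0],[0.93,-0.75,0,0,0,0],[0.93,-0.75,0,0,0,0],[0.93,-0.75,0,0,0,0],[0.93,-0.75,0,0,0,0],[0.93,-0.75,0,0,0,0],[0.93,-0.75,0,0,0,0],[0.93,-0.75,0,0,0,0]]]' -1
python3 - <<'E'
from h import *
p=cap('wrist','w1.png')
print(np.round(-np.array(p['R']).T@p['t']),np.round(np.array(p['R'])[2],2))
for q in ['mandrel_grip','rest_seat']:print(q,[(np.round(d['extent']).tolist(),round(d['conf'],2)) for d in ctrl.search_frame(q,p)[:3]])
to(573,150,250,0.311)
s=ctrl.read_state();print(np.round(s['qpos'],2))
E
```

```text
clock: 2.45
eef_pos: [439.5, -255.6, 257.5]
tool_rot: [3.132, 0.003, 0.291]
force: [0.8, 0.3, -1.4]
width: 85.5
[ 519. -230.  400.] [-0.31 -0.1  -0.95]
mandrel_grip [([244.0, 80.0, 82.0, 161.0], 0.85), ([357.0, 352.0, 52.0, 100.0], 0.65)]
rest_seat [([265.0, 42.0, 90.0, 84.0], 0.96), ([434.0, 7.0, 34.0, 14.0], 0.9), ([246.0, 246.0, 79.0, 122.0], 0.76)]
shift(units) [  8.17 -11.57   0.14] turn [ 0.08  0.02 -0.12] now [ 440.9 -253.8  257.4] [3.134e+00 2.000e-03 2.980e-01] t 2.6 w 85.4
[ 0.46  0.39  0.    1.88  0.01  0.87 -0.82]
```

```bash
python3 -m crank '[[[0.72,-1,0.1,0,0,0],[0.72,-1,0.1,0,0,0],[0.72,-1,0.1,0,0,0],[0.72,-1,0.1,0,0,0],[0.72,-1,0.1,0,0,0],[0.72,-1,0.1,0,0,0],[0.72,-1,0.1,0,0,0],[0.72,-1,0.1,0,0,0],[0.72,-1,0.1,0,0,0],[0.72,-1,0.1,0,0,0],[0.72,-1,0.1,0,0,0],[0.72,-1,0.1,0,0,0]]]'
python3 - <<'E'
from h import *
p=cap('wrist','w2.png')
for q in ['eye','eye_loop','anchor','washer']:print(q,[(np.round(d['extent']).tolist(),round(d['conf'],2)) for d in ctrl.search_frame(q,p)[:3]])
to(573,150,220,0.311)
print('eye proj',proj(p,[573,150,64]))
np.savez('w2.npz',**{k:np.array(v) for k,v in p.items()})
a=cv2.imread('pics/w1.png');b=cv2.imread('pics/w2.png')
cv2.imwrite('pics/w12.png',b)
E
```

```text
clock: 3.6
eef_pos: [594.8, 148.5, 214.3]
tool_rot: [3.114, 0.004, 0.252]
force: [0.7, 0.4, -0.4]
width: 85.7
eye [([263.0, 206.0, 32.0, 50.0], 0.89)]
eye_loop [([262.0, 201.0, 25.0, 43.0], 0.75), ([548.0, 340.0, 24.0, 43.0], 0.38)]
anchor [([265.0, 191.0, 99.0, 128.0], 0.57)]
washer [([262.0, 196.0, 66.0, 60.0], 0.83)]
shift(units) [-0.65 -0.28 -0.2 ] turn [ 0.26  0.06 -0.55] now [594.  146.6 214.1] [3.114 0.005 0.253] t 3.85 w 85.4
eye proj (np.float64(264.4320357890465), np.float64(210.52632928710474))
```

View pics/w12.png

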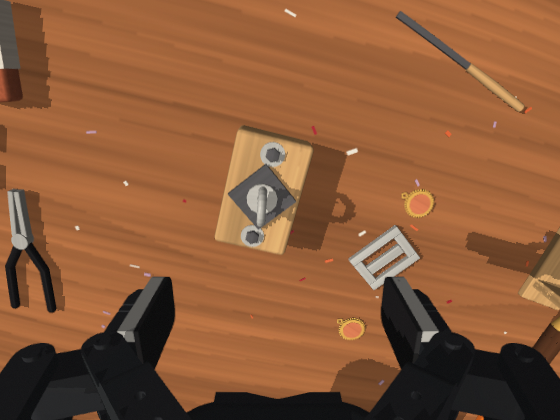

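The eye is at (262,200) with its loop seen nearly edge-on, in a plane close to the image's vertical. I'll fit it from the depth data.

```bash
python3 - <<'E'
from h import *
p=dict(np.load('w2.npz'));C=cloud(p)
r=np.hypot(C[...,0]-573,C[...,1]-150)
m=(r<26)&(C[...,2]>50)&(C[...,2]<95);P=C[m]
print(len(P),P.mean(0),P.min(0),P.max(0))
U,S,V=np.linalg.svd(P-P.mean(0),full_matrices=False);print(S,np.round(V,2))
H=P[P[:,2]>60];q=H[:,:2]-H[:,:2].mean(0);w,v=np.linalg.eigh(q.T@q);print(len(H),H.mean(0),w,v[:,1],'yaw loop x',np.arctan2(v[1,1],v[0,1]))
for i in np.argsort(P[:,2])[::6]:print(np.round(P[i],1))
# anchor top
a=(r<75)&(abs(C[...,2]-35)<5);A=C[a][:,:2].astype(np.float32);print(cv2.minAreaRect(A))
b=cv2.imread('pics/w2.png')[150:260,205:325];cv2.imwrite('pics/w2c.png',cv2.resize(b,(720,660)[:2],interpolation=cv2.INTER_CUBIC)[:600])
E
```

```text
337 [580.65187993 154.35520227  76.30287649] [560.97339561 148.56320573  50.65756034] [593.36788482 159.04764137  82.15706637]
[165.44384343  83.61147758  36.09298864] [[-0.92 -0.16  0.35]
 [-0.36  0.01 -0.93]
 [-0.14  0.99  0.06]]
332 [580.68016038 154.31685506  76.65590008] [ 1269.26416687 24631.37899441] [-0.98617253 -0.16572187] yaw loop x -2.975102695155534
[573.6 156.9  50.7]
[592.6 156.1  60.5]
[592.9 155.3  63.9]
[593.4 156.2  66.3]
[592.8 156.1  67.4]
[592.3 156.7  69.1]
[591.5 157.4  69.9]
[592.1 155.8  70.6]
[591.1 153.9  71.5]
[590.3 154.6  72.3]
[590.6 153.8  72.6]
[587.8 158.9  73. ]
[587.9 152.3  73.7]
[563.6 153.9  74.1]
[587.3 152.1  74.4]
[589.5 157.6  74.8]
[588.  157.3  75.1]
[589.4 155.1  75.3]
[586.1 158.4  75.4]
[587.4 157.1  75.9]
[587.3 154.6  76.2]
[566.3 154.5  76.6]
[586.6 154.4  76.7]
[569.5 149.4  77. ]
[584.7 152.3  77.3]
[583.5 157.8  77.6]
[565.8 151.   77.7]
[566.7 151.2  77.8]
[584.  156.2  78. ]
[569.4 155.2  78.3]
[585.7 153.4  78.4]
[582.9 154.3  78.5]
[571.  149.8  78.7]
[582.7 155.9  78.9]
[583.3 153.6  79. ]
[568.9 151.7  79.1]
[585.2 153.2  79.2]
[576.4 150.3  79.3]
[583.5 156.9  79.5]
[570.1 151.2  79.6]
[574.7 150.7  79.7]
[580.3 156.1  79.8]
[570.  152.   79.8]
[581.2 153.1  80. ]
[571.1 151.4  80. ]
[572.  155.   80.2]
[568.9 153.4  80.3]
[570.  152.8  80.4]
[579.7 152.7  80.5]
[580.8 155.4  80.7]
[582.9 154.3  80.8]
[570.8 153.8  80.9]
[575.  154.8  81.1]
[576.5 152.7  81.3]
[572.2 152.5  81.3]
[572.1 153.3  81.7]
[575.8 153.4  82.2]
((576.7973022460938, 153.57237243652344), (108.67459106445312, 70.21878814697266), 0.15739329159259796)
```

View pics/w2c.png

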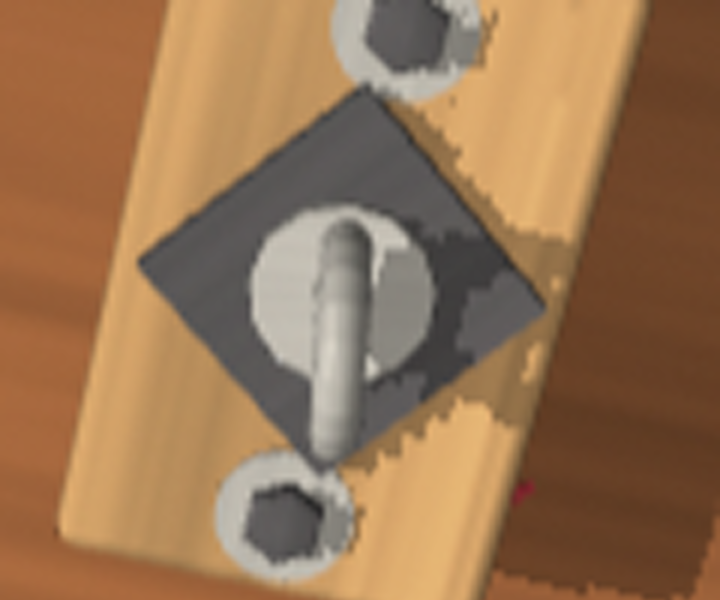

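Loop centre is about (575,153,64), with its opening axis at a yaw of about 1.74. I'll insert from the -y side with tool x along the shank, after fetching the mandrel.

```bash
python3 -m crank '[[[-0.55,0.85,0,0,0,0.3],[-0.55,0.85,0,0,0,0.3],[-0.55,0.85,0,0,0,0.3],[-0.55,0.85,0,0,0,0.3],[-0.55,0.85,0,0,0,0.3],[-0.55,0.85,0,0,0,0.3],[-0.55,0.85,0,0,0,0.3],[-0.55,0.85,0,0,0,0.3],[-0.55,0.85,0,0,0,0.3],[-0.55,0.85,0,0,0,0.3],[-0.55,0.85,0,0,0,0.3],[-0.55,0.85,0,0,0,0.3]]]'
python3 - <<'E'
from h import *
to(475.5,-197.5,150,-0.115)
E
```

```text
clock: 4.85
eef_pos: [400.4, -204.7, 227.3]
tool_rot: [3.106, -0.014, -0.177]
force: [-0.1, -0.3, 1.1]
width: 85.3
shift(units) [ 2.38 -0.77  2.59] turn [ 0.34 -0.12 -0.6 ] now [ 400.4 -204.7  227.3] [ 3.106 -0.014 -0.177] t 4.85 w 85.3
```

```bash
python3 -m crank '[[[0.6,-0.2,0.65,0.08,-0.03,-0.15],[0.6,-0.2,0.65,0.08,-0.03,-0.15],[0.6,-0.2,0.65,0.08,-0.03,-0.15],[0.6,-0.2,0.65,0.08,-0.03,-0.15],[0,0,0,0,0,0],[0,0,0,0,0,0]]]'
python3 - <<'E'
from h import *
p=cap('wrist','w3.png');C=cloud(p)
m=(C[...,2]>46)&(C[...,2]<75)&(abs(C[...,1]+205)<45)&(C[...,0]>410)&(C[...,0]<670);P=C[m]
for x in range(420,660,12):
    q=P[(P[:,0]>=x)&(P[:,0]<x+12)]
    if len(q): print(x+6,len(q),np.round(q[:,1].min()),np.round(q[:,1].max()),'axis y',np.round(np.median(q[q[:,2]>q[:,2].max()-3][:,1]),1),np.round(q[:,2].max(),1))
to(475.5,-197.5,31,-0.115)
E
```

```text
clock: 5.35
eef_pos: [461.2, -218.2, 151.5]
tool_rot: [3.13, -0.001, -0.158]
force: [-0.8, -0.0, 0.6]
width: 85.6
426 1 -194.0 -194.0 axis y -194.4 54.0
438 322 -204.0 -181.0 axis y -192.0 63.3
450 542 -205.0 -181.0 axis y -193.2 63.3
462 571 -207.0 -182.0 axis y -194.3 63.8
474 598 -209.0 -184.0 axis y -196.1 63.6
486 624 -210.0 -185.0 axis y -197.7 63.3
498 648 -211.0 -186.0 axis y -199.1 63.8
510 671 -212.0 -188.0 axis y -200.0 63.7
522 490 -210.0 -191.0 axis y -201.2 61.0
534 911 -231.0 -177.0 axis y -224.8 61.5
546 958 -231.0 -177.0 axis y -183.4 61.7
558 413 -214.0 -200.0 axis y -206.5 58.5
570 448 -215.0 -201.0 axis y -207.9 58.6
582 471 -217.0 -202.0 axis y -209.3 58.8
594 254 -217.0 -204.0 axis y -210.4 58.4
shift(units) [ 0.36 -0.81  4.01] turn [ 0.12 -0.01 -0.41] now [ 461.1 -218.2  151.7] [ 3.129e+00 -1.000e-03 -1.580e-01] t 5.4 w 85.6
```

View pics/w3.png

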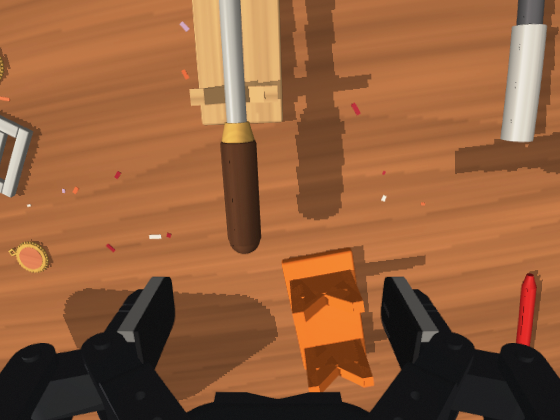

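```bash
python3 -m crank '[[[0.22,-0.43,0.3,0.05,0,-0.2],[0.22,-0.43,0.3,0.05,0,-0.2],[0,0,0,0,0,0]]]' -1
python3 - <<'E'
from h import *
to(477,-196.3,31,-0.118)
E
```

```text
clock: 5.65
eef_pos: [477.3, -195.5, 134.8]
tool_rot: [3.139, -0.004, -0.118]
force: [0.1, 0.8, 0.5]
width: 85.7
shift(units) [-0.02  0.02  3.46] turn [ 0.02 -0.04  0.  ] now [ 477.3 -195.5  134.8] [ 3.139 -0.004 -0.118] t 5.65 w 85.7
```

```bash
python3 -m crank '[[[0,0.01,0.7,0,-0.01,0],[0,0.01,0.7,0,-0.01,0],[0,0,0.7,0,-0.01,0],[0,0,0.7,0,-0.01,0],[0,0,0.6,0,0,0],[0,0,0.1,0,0,0],[0,0,0,0,0,0]]]' -1
python3 - <<'E'
from h import *
to(477,-196.3,31,-0.118)
E
```

```text
clock: 6.23
eef_pos: [481.3, -191.7, 29.0]
tool_rot: [3.139, -0.007, -0.107]
force: [0.5, -0.7, 1.3]
width: 85.4
shift(units) [-0.13  0.17 -0.07] turn [ 0.02 -0.07  0.1 ] now [ 481.3 -191.7   29. ] [ 3.139 -0.007 -0.107] t 6.23 w 85.4
```

```bash
python3 -m crank '[[[-0.1,0.16,-0.06,0.02,-0.06,0.1],[0,0,0,0,0,0],[0,0,0,0,0,0]]]' -1
python3 - <<'E'
from h import *
to(477,-196.3,31,-0.118)
E
python3 -m crank '[[[0,0,0,0,0,0],[0,0,0,0,0,0],[0,0,0,0,0,0],[0,0,0,0,0,0],[0,0,0,0,0,0],[0,0,0,0,0,0],[0,0,0,0,0,0],[0,0,0,0,0,0]]]' 1
python3 - <<'E'
from h import *
to(477,-196.3,31,-0.118);s=ctrl.read_state();print(np.round(s['force'],2),np.round(s['torque'],2))
E
```

```text
clock: 6.48
eef_pos: [478.5, -196.2, 33.2]
tool_rot: [3.141, -0.002, -0.117]
force: [-0.4, 0.6, 1.2]
width: 85.0
shift(units) [-0.05  0.01  0.07] turn [ 0.   -0.02  0.01] now [ 478.5 -196.2   33.2] [ 3.141e+00 -2.000e-03 -1.170e-01] t 6.48 w 85.0
clock: 7.15
eef_pos: [480.5, -197.2, 36.6]
tool_rot: [3.14, -0.008, -0.118]
force: [-0.2, 0.5, 0.4]
width: 22.2
shift(units) [-0.12 -0.02  0.18] turn [ 0.02 -0.08 -0.  ] now [ 480.5 -197.2   36.6] [ 3.14  -0.008 -0.118] t 7.15 w 22.2
[-0.2   0.52  0.41] [-0.05 -0.03 -0.03]
```

```bash
python3 -m crank '[[[0,0,0,0,0,0],[0,0,0,0,0,0],[0,0,0.2,0,0,0],[-0.1,0,0.1,0,-0.08,0],[0,0,0,0,0,0]]]' -0.4
python3 - <<'E'
from h import *
to(477,-196.3,31,-0.118)
E
python3 -m crank '[[[0,0,0.02,0,0,0],[0,0,0.02,0,0,0],[0,0,0.02,0,0,0],[0,0,0.02,0,0,0],[0,0,0.01,0,0,0],[0,0,0.01,0,0,0]]]' 1
python3 - <<'E'
from h import *
to(477,-196.3,31,-0.118);s=ctrl.read_state();print(np.round(s['force'],2),np.round(s['torque'],2))
E
```

```text
clock: 7.57
eef_pos: [477.3, -196.9, 26.5]
tool_rot: [3.14, 0.001, -0.118]
force: [0.0, 0.1, -0.6]
width: 59.6
shift(units) [-0.01 -0.02 -0.15] turn [ 0.02  0.01 -0.  ] now [ 477.3 -196.9   26.5] [ 3.14e+00  1.00e-03 -1.18e-01] t 7.57 w 59.6
clock: 8.07
eef_pos: [476.8, -196.7, 23.1]
tool_rot: [3.14, 0.002, -0.118]
force: [-0.8, 1.0, 3.6]
width: 22.2
shift(units) [ 0.01 -0.01 -0.26] turn [0.02 0.02 0.  ] now [ 476.8 -196.7   23.1] [ 3.14e+00  2.00e-03 -1.18e-01] t 8.07 w 22.2
[-0.77  0.98  3.6 ] [0.06 0.07 0.02]
```

```bash
python3 -m crank '[[[0,0,-0.1,0,0,0],[0,0,-0.2,0,0,0],[0,0,0,0,0,0]]]' 0
python3 -m crank '[[[0,0,0,0,0,0],[0,0,0,0,0,0],[0,0,0,0,0,0],[0,0,0,0,0,0],[0,0,0,0,0,0]]]' 1
python3 - <<'E'
from h import *
to(477,-196.3,31,-0.118);s=ctrl.read_state();print(np.round(s['force'],2),np.round(s['torque'],2))
E
```

```text
clock: 8.32
eef_pos: [476.9, -196.8, 32.7]
tool_rot: [3.14, 0.002, -0.118]
force: [-0.8, -0.6, 1.7]
width: 42.2
clock: 8.73
eef_pos: [477.3, -196.8, 33.3]
tool_rot: [3.14, 0.001, -0.118]
force: [-0.3, 0.2, 0.8]
width: 22.1
shift(units) [-0.01 -0.02  0.08] turn [ 0.02  0.01 -0.  ] now [ 477.3 -196.8   33.3] [ 3.14e+00  1.00e-03 -1.18e-01] t 8.73 w 22.1
[-0.33  0.22  0.83] [ 0.02 -0.05  0.04]
```

```bash
python3 -m crank '[[[0,0,-0.5,0,0,0],[0,0,-1,0,0,0],[0,0,-1,0,0,0],[0,0,-1,0,0,0],[0.2,0,-0.3,0,0,-0.9],[0.2,-0.2,0,0,0,-0.9],[0.2,-0.2,0,0,0,-0.9],[0.2,-0.2,0,0,0,-0.9],[0.2,-0.2,0,0,0,-0.9],[0.2,-0.2,0,0,0,-0.9],[0.2,-0.2,0,0,0,-0.9],[0.2,-0.2,0,0,0,-0.9]]]'
python3 - <<'E'
from h import *
to(610,-56,130,1.738)
E
```

```text
clock: 9.73
eef_pos: [507.1, -146.8, 148.7]
tool_rot: [-3.134, 0.013, 0.665]
force: [0.2, -0.5, -2.3]
width: 22.3
shift(units) [ 4.57 -0.26  0.57] turn [ -0.13   0.07 -10.25] now [ 507.1 -146.8  148.7] [-3.134  0.013  0.665] t 9.73 w 22.3
```

```bash
python3 -m crank '[[[0.37,0.19,0.05,0,0,-0.93],[0.37,0.19,0.05,0,0,-0.93],[0.37,0.19,0.05,0,0,-0.93],[0.37,0.19,0.05,0,0,-0.93],[0.37,0.19,0.05,0,0,-0.93],[0.37,0.19,0.05,0,0,-0.93],[0.37,0.19,0.05,0,0,-0.93],[0.37,0.19,0.05,0,0,-0.93],[0.37,0.19,0.05,0,0,-0.93],[0.37,0.19,0.05,0,0,-0.93],[0.37,0.19,0.05,0,0,-0.9]]]'
python3 - <<'E'
from h import *
to(610,-56,100,1.738)
E
```

```text
clock: 10.65
eef_pos: [603.1, -62.7, 123.3]
tool_rot: [-3.111, -0.002, 1.784]
force: [0.2, 0.4, -0.8]
width: 22.4
shift(units) [0.17 0.29 0.77] turn [-0.29 -0.01  0.44] now [603.1 -62.7 123.3] [-3.111e+00 -2.000e-03  1.784e+00] t 10.65 w 22.4
```

```bash
python3 -m crank '[[[0,0.15,0.6,-0.15,0,0.2],[0,0.1,0.7,-0.1,0,0.2],[0,0,0.7,0,0,0],[0,0,0.4,0,0,0],[0,0,0,0,0,0]]]'
python3 - <<'E'
from h import *
to(610,-56,47,1.738)
p=cap('wrist','w4.png');C=cloud(p)
np.savez('w4.npz',**{k:np.array(v) for k,v in p.items()})
s=ctrl.read_state();T=np.array(s['eef_pos']);R=Ro.from_euler('xyz',s['tool_rot']).as_matrix()
Q=(C-T)@R   # tool frame
m=(Q[...,0]>20)&(Q[...,0]<190)&(abs(Q[...,1])<30)&(C[...,2]>45)&(C[...,2]<110)
P=Q[m];Z=C[m][:,2]
for x in range(20,190,10):
    k=(P[:,0]>=x)&(P[:,0]<x+10)
    if k.any(): q=P[k];t=q[:,2]<q[:,2].min()+2;print(x+5,k.sum(),'y',np.round(q[:,1].min(),1),np.round(q[:,1].max(),1),'top z',np.round(Z[k].max(),1),np.round(np.median(q[t][:,1]),1))
m=(np.hypot(C[...,0]-575,C[...,1]-153)<26)&(C[...,2]>55)&(C[...,2]<95);E=C[m]
H=E[:,:2];w,v=np.linalg.eigh(np.cov(H.T));print('loop',len(E),E.min(0),E.max(0),E.mean(0),'yaw x',np.arctan2(v[1,1],v[0,1]))
print('loop in tool',((E-T)@R).min(0),((E-T)@R).max(0))
E
```

```text
clock: 11.07
eef_pos: [610.3, -56.9, 46.9]
tool_rot: [-3.139, -0.005, 1.75]
force: [-1.3, 0.1, -1.3]
width: 21.9
shift(units) [ 0.03 -0.   -0.  ] turn [-0.03 -0.05  0.11] now [610.3 -56.9  46.9] [-3.139 -0.005  1.75 ] t 11.07 w 21.9
25 1627 y -11.7 12.3 top z 76.8 0.1
35 1823 y -11.8 11.9 top z 76.8 0.1
45 1403 y -8.9 9.5 top z 73.9 0.4
55 1067 y -6.2 6.8 top z 71.6 0.4
65 1152 y -6.2 6.6 top z 71.5 0.4
75 1228 y -6.0 6.8 top z 71.4 0.4
85 1330 y -6.2 7.0 top z 71.6 0.4
95 1390 y -6.0 6.9 top z 71.9 0.4
105 989 y -6.2 6.7 top z 71.4 0.4
  avg = a.mean(axis, **keepdims_kw)
  ret = um.true_divide(
<stdin>:13: RuntimeWarning: Degrees of freedom <= 0 for slice
  c *= np.true_divide(1, fact)
  c *= np.true_divide(1, fact)
Traceback (most recent call last):
ValueError: zero-size array to reduction operation minimum which has no identity
```

View pics/w4.png

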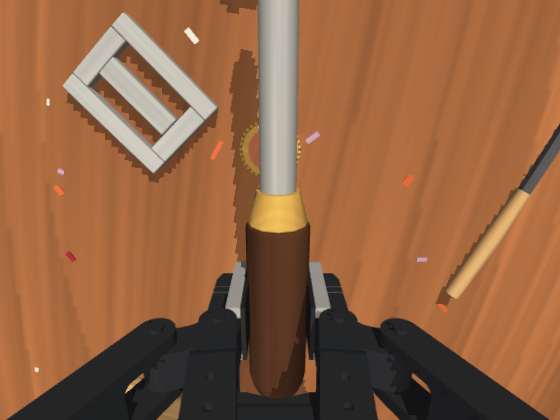

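Through the wrist camera the mandrel is level and centred in the jaws, but the tip and eye are out of view. I'll use the top camera for the tip relative to the loop.

```bash
python3 - <<'E'
from h import *
p=cap('top','top2.png');C=cloud(p);q=cap('side','side2.png')
s=ctrl.read_state();T=np.array(s['eef_pos']);R=Ro.from_euler('xyz',s['tool_rot']).as_matrix()
tip=T+R@[174,0.4,-18];a=T+R@[60,0.4,-18];print('tip pred',tip,a)
for n,c in(('top',p),('side',q)):print(n,'tip',np.round(proj(c,tip),1),'a',np.round(proj(c,a),1),'loop(576.8,154)',np.round(proj(c,[576.8,154,64]),1))
m=(C[...,2]>62)&(C[...,2]<80)&(C[...,1]>0)&(C[...,1]<125)&(abs(C[...,0]-590)<40)
P=C[m];
if len(P):
  for y in range(0,125,12):
    k=(P[:,1]>=y)&(P[:,1]<y+12)
    if k.any():print(y+6,k.sum(),np.round(P[k][:,0].mean(),1),'pred x',np.round(a[0]+(y+6-a[1])*(tip-a)[0]/(tip-a)[1],1))
m=(C[...,2]>62)&(C[...,2]<90)&(np.hypot(C[...,0]-574,C[...,1]-152)<26);print('loop top',m.sum(),C[m].mean(0),C[m].min(0),C[m].max(0))
A=cv2.imread('pics/top2.png')[140:215,180:280];B=cv2.imread('pics/side2.png')[180:255,190:290]
cv2.imwrite('pics/ab.png',np.hstack([cv2.resize(A,(400,300),interpolation=cv2.INTER_CUBIC),cv2.resize(B,(400,300),interpolation=cv2.INTER_CUBIC)]))
E
```

```text
tip pred [582.06945414 114.3636113   68.72311412] [602.32329343   2.17811596  68.27968366]
top tip [225.7 164.7] a [267.9 156.6] loop(576.8,154) [211.  167.3]
side tip [228.7 213.5] a [243.5 194.5] loop(576.8,154) [222.6 222. ]
6 20 598.8 pred x 601.6
18 25 596.2 pred x 599.5
30 19 593.2 pred x 597.3
42 25 591.6 pred x 595.1
54 18 589.8 pred x 593.0
66 25 587.8 pred x 590.8
78 20 585.6 pred x 588.6
90 24 583.4 pred x 586.5
102 15 581.8 pred x 584.3
114 2 581.0 pred x 582.1
loop top 33 [573.14988733 152.36566798  75.45608559] [559.47133698 147.84362311  62.81189135] [588.4601981  157.87077214  82.04405616]
```

View pics/ab.png

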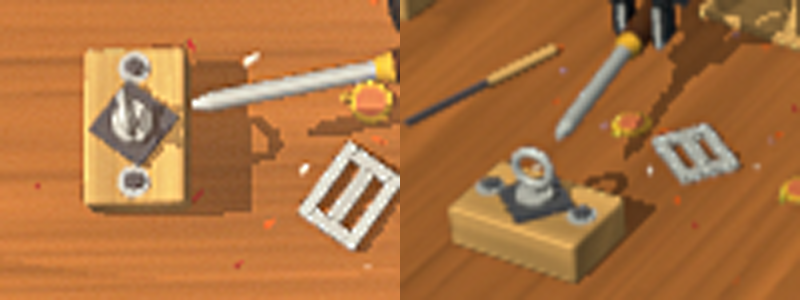

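```bash
python3 - <<'E'
from h import *
to(594.6,47.7,46.5,1.738)
E
```

```text
shift(units) [3.54 0.03 0.13] turn [ 0.02 -0.04  0.11] now [612.6 -56.9  50. ] [ 3.139 -0.004  1.749] t 11.22 w 22.3
```

```bash
python3 -m crank '[[[0.2,0.03,0.12,0,-0.03,0.1],[0.4,0,0.03,0,0,0],[0.4,0,0.02,0,0,0],[0.4,0,0.02,0,0,0]]]'
python3 - <<'E'
from h import *
to(594.6,47.7,46.5,1.738)
E
```

```text
clock: 11.55
eef_pos: [609.2, -16.0, 47.6]
tool_rot: [3.132, 0.003, 1.731]
force: [0.0, -0.2, -1.4]
width: 22.3
shift(units) [ 2.17 -0.14  0.03] turn [ 0.09  0.02 -0.06] now [609.2 -16.   47.6] [3.132e+00 3.000e-03 1.731e+00] t 11.55 w 22.3
```

```bash
python3 -m crank '[[[0,-0.12,0.02,0.05,0.02,-0.05],[0,0,0.02,0,0,0]]]'
python3 - <<'E'
from h import *
to(594.6,47.7,46.5,1.738);s=ctrl.read_state();print(np.round(s['force'],2),np.round(s['torque'],2))
E
```

```text
clock: 11.72
eef_pos: [605.1, -9.8, 47.5]
tool_rot: [3.136, -0.002, 1.745]
force: [-0.6, -1.3, -1.6]
width: 21.9
shift(units) [ 1.95 -0.01  0.04] turn [ 0.05 -0.02  0.06] now [605.1  -9.8  47.5] [ 3.136e+00 -2.000e-03  1.745e+00] t 11.72 w 21.9
[-0.55 -1.34 -1.57] [-0.23  0.02  0.01]
```

```bash
python3 -m crank '[[[0.4,0,0.03,0.03,0,0.04],[0.4,0,0.02,0,0,0],[0.4,0,0.02,0,0,0]]]'
python3 - <<'E'
from h import *
to(594.6,47.7,46.5,1.738);s=ctrl.read_state();print(np.round(s['force'],2),np.round(s['torque'],2))
E
```

```text
clock: 11.97
eef_pos: [598.9, 24.9, 45.5]
tool_rot: [3.14, -0.0, 1.736]
force: [-0.2, -0.6, -1.2]
width: 22.1
shift(units) [ 0.77 -0.02 -0.03] turn [ 0.02 -0.   -0.02] now [598.9  24.9  45.5] [ 3.14  -0.     1.736] t 11.97 w 22.1
[-0.2  -0.55 -1.22] [-0.16  0.07  0.06]
```

```bash
python3 -m crank '[[[0.4,-0.01,-0.02,0,0,0],[0.3,0,0,0,0,0],[0,0,0,0,0,0]]]'
python3 - <<'E'
from h import *
to(594.6,47.7,46.5,1.738);s=ctrl.read_state();print(np.round(s['force'],2),np.round(s['torque'],2))
p=cap('side','side3.png');B=cv2.imread('pics/side3.png')[170:270,170:300];cv2.imwrite('pics/s3.png',cv2.resize(B,(520,400),interpolation=cv2.INTER_CUBIC))
E
```

```text
clock: 12.22
eef_pos: [593.8, 53.4, 46.1]
tool_rot: [3.14, -0.003, 1.741]
force: [-0.5, 1.7, -1.1]
width: 21.8
shift(units) [-0.19 -0.   -0.01] turn [ 0.02 -0.03  0.03] now [593.8  53.4  46.1] [ 3.140e+00 -3.000e-03  1.741e+00] t 12.22 w 21.8
[-0.52  1.68 -1.15] [-0.09  0.02 -0.  ]
```

View pics/s3.png

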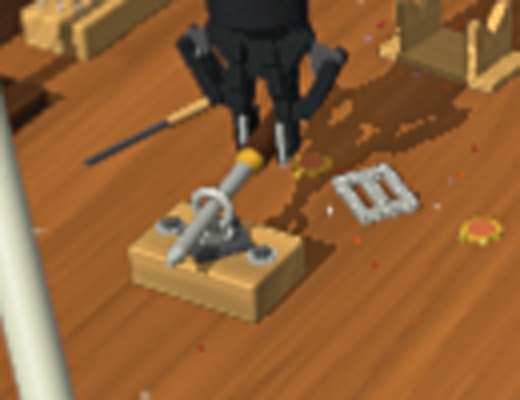

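Shank is through the loop. Next I'll swing it clockwise through the free play while tracking the moment about the eye's axis.

```bash
cat >> h.py <<'E'
def st():
    L=np.array([576.7,153.7]);s=ctrl.read_state();T=np.array(s['eef_pos']);y=s['tool_rot'][2]
    F=np.array(s['force']);M=np.array(s['torque']);d=T[:2]-L;h=np.array([np.cos(y),np.sin(y)]);rt=np.array([np.sin(y),-np.cos(y)])
    bear=np.arctan2(-d[1],-d[0])
    print('t %.2f yaw %.3f bearing %.3f r %.1f lat(right) %.1f z %.1f F %s M %s | Mz_eye %.3f rot %s w %.1f'%(s['clock'],y,bear,-d@h,d@rt,T[2],np.round(F,2),np.round(M,3),M[2]+(d[0]*F[1]-d[1]*F[0])/1000,np.round(s['tool_rot'],3),s['width']))
E
python3 -m crank '[[[0.02,-0.36,0,0,0,1],[0.02,-0.36,0,0,0,1],[0.02,-0.36,0,0,0,1],[0.02,-0.36,0,0,0,1]]]'
python3 -c "
from h import *
st()"
python3 -m crank '[[[0,0,0,0,0,0]]]'
python3 -c "
from h import *
st()"
```

```text
clock: 12.6
eef_pos: [550.8, 53.4, 45.6]
tool_rot: [3.141, -0.003, 1.305]
force: [-2.6, 2.3, -0.7]
width: 22.0
t 12.60 yaw 1.305 bearing 1.318 r 103.6 lat(right) 1.4 z 45.6 F [-2.59  2.26 -0.69] M [0.469 0.381 0.258] | Mz_eye -0.060 rot [ 3.141e+00 -3.000e-03  1.305e+00] w 22.0
clock: 12.68
eef_pos: [548.2, 53.5, 45.5]
tool_rot: [-3.139, -0.001, 1.303]
force: [-1.0, 0.4, -1.3]
width: 22.1
t 12.68 yaw 1.303 bearing 1.293 r 104.2 lat(right) -1.0 z 45.5 F [-1.02  0.45 -1.33] M [-0.096  0.131  0.028] | Mz_eye -0.087 rot [-3.139e+00 -1.000e-03  1.303e+00] w 22.1
```

```bash
cat >> h.py <<'E'
def stm(n=4):
    L=np.array([576.7,153.7]);o=[]
    for i in range(n):
        ctrl.get_image('wrist');s=ctrl.read_state();T=np.array(s['eef_pos']);F=np.array(s['force']);M=s['torque'];d=T[:2]-L
        o.append(M[2]+(d[0]*F[1]-d[1]*F[0])/1000)
    st();print('Mz eye mean %.3f'%np.mean(o),np.round(o,2))
E
python3 -m crank '[[[0.02,-0.36,0,0,0,1],[0.02,-0.36,0,0,0,1]]]'
python3 -c "
from h import *
stm()"
python3 -m crank '[[[0.01,-0.18,0,0,0,0.5]]]'
python3 -c "
from h import *
stm()"
```

```text
clock: 12.85
eef_pos: [529.1, 60.3, 45.6]
tool_rot: [-3.14, -0.001, 1.091]
force: [-2.7, 3.6, -1.9]
width: 22.2
t 13.05 yaw 1.098 bearing 1.101 r 104.7 lat(right) 0.2 z 45.6 F [-3.68  2.21 -1.75] M [0.299 0.74  0.401] | Mz_eye -0.048 rot [-3.14  -0.     1.098] w 22.3
Mz eye mean -0.087 [-0.38  0.    0.07 -0.05]
clock: 13.13
eef_pos: [525.0, 62.8, 45.3]
tool_rot: [-3.139, -0.0, 1.05]
force: [-3.4, 2.9, -1.1]
width: 22.1
t 13.33 yaw 1.049 bearing 1.050 r 104.5 lat(right) 0.1 z 45.4 F [-3.64  2.87 -0.74] M [0.427 0.744 0.499] | Mz_eye 0.020 rot [-3.14  -0.     1.049] w 22.1
Mz eye mean 0.005 [-0.12  0.02  0.11  0.02]
```

```bash

python3 -m crank '[[[0.01,-0.22,0,0,0,0.5],[0.01,-0.2,0,0,0,0.5]]]'
python3 -c "
from h import *
stm()"
python3 -m crank '[[[0.01,-0.18,0,0,0,0.5],[0.01,-0.18,0,0,0,0.5]]]'
python3 -c "
from h import *
stm()"
```

```text
clock: 13.5
eef_pos: [515.8, 68.7, 45.3]
tool_rot: [-3.141, -0.0, 0.946]
force: [-3.1, 1.4, -0.3]
width: 22.3
t 13.70 yaw 0.948 bearing 0.949 r 104.5 lat(right) 0.0 z 45.4 F [-2.48  1.44 -1.36] M [0.092 0.564 0.405] | Mz_eye 0.106 rot [-3.141 -0.     0.948] w 22.3
Mz eye mean 0.172 [0.12 0.23 0.23 0.11]
clock: 13.87
eef_pos: [508.1, 74.8, 45.2]
tool_rot: [-3.14, 0.0, 0.846]
force: [-3.6, 1.8, -1.9]
width: 22.2
t 14.07 yaw 0.848 bearing 0.854 r 104.6 lat(right) 0.6 z 45.3 F [-3.74  1.45 -0.74] M [0.345 0.904 0.556] | Mz_eye 0.162 rot [-3.14e+00  1.00e-03  8.48e-01] w 21.9
Mz eye mean 0.137 [0.03 0.18 0.18 0.16]
```

```bash

python3 -m crank '[[[0.01,-0.22,0,0,0,0.5],[0.01,-0.21,0,0,0,0.5]]]'
python3 -c "
from h import *
stm()"
python3 -m crank '[[[0.01,-0.18,0,0,0,0.5]]]'
python3 -c "
from h import *
stm()"
```

```text
clock: 14.23
eef_pos: [500.0, 82.5, 45.2]
tool_rot: [-3.141, 0.001, 0.743]
force: [-3.1, 1.6, -0.3]
width: 21.9
t 14.43 yaw 0.746 bearing 0.748 r 104.6 lat(right) 0.2 z 45.3 F [-3.76 -0.45 -0.33] M [0.032 0.72  0.438] | Mz_eye 0.205 rot [-3.141e+00  1.000e-03  7.460e-01] w 22.4
Mz eye mean 0.195 [0.14 0.17 0.26 0.2 ]
clock: 14.52
eef_pos: [497.1, 85.8, 45.2]
tool_rot: [3.141, 0.001, 0.695]
force: [-3.4, 2.0, -1.2]
width: 22.4
t 14.72 yaw 0.696 bearing 0.700 r 104.6 lat(right) 0.4 z 45.2 F [-3.12  1.2  -0.3 ] M [0.096 0.823 0.432] | Mz_eye 0.126 rot [-3.142e+00  1.000e-03  6.960e-01] w 21.9
Mz eye mean 0.122 [0.04 0.16 0.16 0.13]
```

```bash

python3 -m crank '[[[0.01,-0.19,0,0,0,0.5]]]' >/dev/null
python3 -c "
from h import *
stm()"
python3 -m crank '[[[0.01,-0.19,0,0,0,0.5]]]' >/dev/null
python3 -c "
from h import *
stm()"
```

```text
t 15.00 yaw 0.646 bearing 0.649 r 104.6 lat(right) 0.3 z 45.2 F [-3.43  0.81 -0.11] M [0.035 0.827 0.419] | Mz_eye 0.135 rot [3.141e+00 2.000e-03 6.460e-01] w 21.8
Mz eye mean 0.193 [0.17 0.24 0.23 0.13]
t 15.28 yaw 0.595 bearing 0.598 r 104.6 lat(right) 0.3 z 45.2 F [-4.26 -0.93 -0.12] M [0.008 0.838 0.403] | Mz_eye 0.233 rot [3.141e+00 2.000e-03 5.950e-01] w 22.6
Mz eye mean 0.173 [0.09 0.15 0.22 0.23]
```

```bash

python3 -m crank '[[[0.01,-0.19,0,0,0,0.5]]]' >/dev/null
python3 -c "
from h import *
stm()"
```

```text
t 15.57 yaw 0.544 bearing 0.547 r 104.7 lat(right) 0.3 z 45.2 F [-4.25 -0.63 -0.68] M [-0.091  0.886  0.382] | Mz_eye 0.207 rot [3.141e+00 2.000e-03 5.440e-01] w 22.4
Mz eye mean 0.181 [0.04 0.27 0.21 0.21]
```

```bash

python3 -m crank '[[[0.01,-0.19,0,0,0,0.5]]]' >/dev/null
python3 -c "
from h import *
stm()"
python3 -m crank '[[[0.01,-0.19,0,0,0,0.5]]]' >/dev/null
python3 -c "
from h import *
stm()"
```

```text
t 15.85 yaw 0.494 bearing 0.496 r 104.6 lat(right) 0.3 z 45.2 F [-4.17 -0.86  0.28] M [-0.175  0.908  0.388] | Mz_eye 0.259 rot [3.14e+00 3.00e-03 4.94e-01] w 22.2
Mz eye mean 0.229 [0.12 0.24 0.29 0.26]
t 16.13 yaw 0.443 bearing 0.447 r 104.6 lat(right) 0.4 z 45.2 F [-4.57 -1.87  0.41] M [-0.302  0.857  0.436] | Mz_eye 0.406 rot [3.14e+00 3.00e-03 4.43e-01] w 22.2
Mz eye mean 0.348 [0.34 0.3  0.35 0.41]
```

```bash

python3 -m crank '[[[0.01,-0.19,0,0,0,0.5]]]' >/dev/null
python3 -c "
from h import *
stm()"
```

```text
t 16.42 yaw 0.393 bearing 0.397 r 104.6 lat(right) 0.5 z 45.2 F [-4.03 -1.61 -0.45] M [-0.41   0.892  0.398] | Mz_eye 0.390 rot [3.139e+00 3.000e-03 3.930e-01] w 22.2
Mz eye mean 0.416 [0.44 0.47 0.36 0.39]
```

```bash

python3 -m crank '[[[0.01,-0.19,0,0,0,0.5]]]' >/dev/null
python3 -c "
from h import *
stm(5)"
```

```text
t 16.75 yaw 0.342 bearing 0.347 r 104.7 lat(right) 0.6 z 45.1 F [-4.11 -3.56 -0.18] M [-0.583  0.834  0.407] | Mz_eye 0.611 rot [3.139e+00 3.000e-03 3.420e-01] w 22.3
Mz eye mean 0.598 [0.45 0.63 0.68 0.62 0.61]
```

```bash

python3 -m crank '[[[0.01,-0.15,0,0,0,0.4]]]' >/dev/null
python3 -c "
from h import *
stm(8)"
```

```text
t 17.23 yaw 0.302 bearing 0.309 r 104.7 lat(right) 0.7 z 45.1 F [-4.19 -3.07 -0.28] M [-0.578  0.887  0.52 ] | Mz_eye 0.693 rot [3.138 0.004 0.302] w 22.5
Mz eye mean 0.680 [0.7  0.68 0.73 0.68 0.66 0.63 0.66 0.69]
```

```bash

python3 -m crank '[[[0.01,-0.11,0,0,0,0.3]]]' >/dev/null
python3 -c "
from h import *
stm(8)"
```

```text
t 17.72 yaw 0.272 bearing 0.281 r 104.7 lat(right) 1.0 z 45.0 F [-4.23 -2.43  0.6 ] M [-0.622  0.902  0.569] | Mz_eye 0.690 rot [3.138 0.004 0.272] w 22.1
Mz eye mean 0.765 [0.75 0.77 0.81 0.71 0.83 0.74 0.82 0.69]
```

Torque is about 0.76 Nm, so I stop tightening here. Next, swing back into the free play and check.

```bash

python3 -m crank '[[[0.02,0.33,0,0,0,-1],[0.02,0.36,0,0,0,-1],[0.02,0.36,0,0,0,-1],[0.02,0.36,0,0,0,-1],[0.02,0.33,0,0,0,-1],[0.02,0.33,0,0,0,-1]]]' >/dev/null
python3 - <<'E'
from h import *
stm(3)
p=cap('top','top3.png');C=cloud(p)
m=(C[...,2]>62)&(C[...,2]<80)&(np.hypot(C[...,0]-573,C[...,1]-152)<85)&(C[...,0]+0.6*(C[...,1]-152)<560)
P=C[m];c=P.mean(0);u,s,v=np.linalg.svd((P-c)[:,:2],full_matrices=False);print(len(P),c,'shank yaw',np.arctan2(v[0,1],v[0,0]))
A=cv2.imread('pics/top3.png')[130:230,170:300];cv2.imwrite('pics/t3.png',cv2.resize(A,(520,400),interpolation=cv2.INTER_CUBIC))
E
```

```text
t 18.37 yaw 0.920 bearing 0.953 r 94.1 lat(right) 3.1 z 47.1 F [-1.8   0.59 -1.7 ] M [0.126 0.304 0.062] | Mz_eye -0.108 rot [ 3.129 -0.014  0.92 ] w 22.4
Mz eye mean -0.003 [ 0.3  -0.2  -0.11]<stdin>:5: RuntimeWarning: Mean of empty slice.
  ret = um.true_divide(
Traceback (most recent call last):
IndexError: index 0 is out of bounds for axis 0 with size 0
```

```bash

python3 -m crank '[[[-0.1,-0.08,0.02,0.1,0.1,-0.2],[-0.4,0,0.02,0,0,0]]]' >/dev/null
python3 - <<'E'
from h import *
stm(2)
E
```

```text
t 18.68 yaw 0.935 bearing 0.934 r 108.6 lat(right) -0.1 z 45.9 F [-0.38 -0.55 -1.72] M [-0.119  0.156 -0.011] | Mz_eye -0.009 rot [ 3.136 -0.026  0.935] w 22.1
Mz eye mean 0.011 [ 0.03 -0.01]
```

```bash

python3 -c "
from h import *
L=np.array([576.7,153.7]);h=np.array([np.cos(.94),np.sin(.94)]);a=L-h*215;to(a[0],a[1],46,.94)"
python3 -m crank '[[[-0.4,0,0.02,0,0,0],[-0.5,0,0.02,0,0,0]]]' >/dev/null
python3 - <<'E'
from h import *
stm(1)
L=np.array([576.7,153.7]);h=np.array([np.cos(.94),np.sin(.94)]);a=L-h*215;to(a[0],a[1],46,.94)
E
```

```text
shift(units) [-3.55  0.04 -0.1 ] turn [ 0.05 -0.25 -0.05] now [512.1  66.4  45.9] [ 3.136 -0.026  0.935] t 18.68 w 22.1
t 18.90 yaw 0.932 bearing 0.937 r 137.9 lat(right) 0.7 z 44.1 F [-2.79 -2.37 -2.22] M [-0.32   0.358  0.025] | Mz_eye -0.091 rot [ 3.135 -0.026  0.932] w 22.4
Mz eye mean -0.091 [-0.09]
shift(units) [-2.57  0.04 -0.13] turn [ 0.07 -0.25 -0.08] now [495.   42.6  44.1] [ 3.135 -0.026  0.932] t 18.9 w 22.4
```

```bash

python3 -m crank '[[[-0.4,0.01,-0.04,0.03,-0.12,-0.04],[-0.6,0.01,-0.04,0.03,-0.1,-0.04],[-0.7,0,0,0,0,0],[-0.7,0,0,0,0,0],[-0.4,0,0,0,0,0]]]'
python3 - <<'E'
from h import *
st()
to(477.3,-196.8,150,-0.118)
E
```

```text
clock: 19.32
eef_pos: [441.9, -31.0, 46.4]
tool_rot: [3.14, -0.0, 0.941]
force: [-0.2, 0.5, -1.6]
width: 21.9
t 19.32 yaw 0.941 bearing 0.941 r 228.7 lat(right) -0.1 z 46.4 F [-0.18  0.46 -1.55] M [-0.117  0.051 -0.015] | Mz_eye -0.110 rot [ 3.14  -0.     0.941] w 21.9
shift(units) [-3.77  4.21 -3.45] turn [ 1.000e-02 -1.000e-02  1.011e+01] now [441.9 -31.   46.4] [ 3.14  -0.     0.941] t 19.32 w 21.9
```

```bash

python3 -m crank '[[[0,0,-0.9,0,0,0],[0,0,-0.9,0,0,0],[0,0,-0.9,0,0,0],[0,0,-0.6,0,0,0],[-0.1,0.5,0,0,0,0.9],[-0.1,0.5,0,0,0,0.9],[-0.1,0.5,0,0,0,0.9],[-0.1,0.5,0,0,0,0.9],[-0.1,0.5,0,0,0,0.9],[-0.1,0.5,0,0,0,0.9],[-0.1,0.5,0,0,0,0.9],[-0.1,0.5,0,0,0,0.9]]]'
python3 - <<'E'
from h import *
st()
to(477.3,-196.8,100,-0.118)
E
```

```text
clock: 20.32
eef_pos: [471.1, -160.5, 151.1]
tool_rot: [3.134, 0.018, 0.142]
force: [-0.0, 0.3, -1.7]
width: 21.8
t 20.32 yaw 0.142 bearing 1.247 r 149.1 lat(right) 296.0 z 151.1 F [-0.01  0.28 -1.66] M [ 0.011  0.115 -0.033] | Mz_eye -0.066 rot [3.134 0.018 0.142] w 21.8
shift(units) [0.06 1.22 1.71] turn [0.09 0.16 2.49] now [ 471.1 -160.5  151.1] [3.134 0.018 0.142] t 20.32 w 21.8
```

```bash

python3 -m crank '[[[0,0.4,0.3,0.03,0.05,0.8],[0,0.4,0.3,0.03,0.05,0.8],[0,0.3,0.3,0.03,0.05,0.8],[0,0,0.3,0,0,0],[0,0,0,0,0,0]]]'
python3 - <<'E'
from h import *
to(477.3,-196.8,33.3,-0.118)
p=cap('wrist','w5.png');C=cloud(p)
s=ctrl.read_state();T=np.array(s['eef_pos']);R=Ro.from_euler('xyz',s['tool_rot']).as_matrix();Q=(C-T)@R
m=(Q[...,0]>20)&(Q[...,0]<190)&(abs(Q[...,1])<20)&(Q[...,2]<0)&(Q[...,2]>-60)
P=Q[m]
for x in range(20,130,10):
    k=(P[:,0]>=x)&(P[:,0]<x+10)
    if k.any(): q=P[k];print(x+5,'y',np.round((q[:,1].min()+q[:,1].max())/2,1),'w',np.round(np.ptp(q[:,1]),1),'ztop',np.round(q[:,2].min(),1))
E
```

```text
clock: 20.73
eef_pos: [466.5, -203.9, 114.7]
tool_rot: [3.136, 0.003, -0.134]
force: [-0.1, 1.1, -1.3]
width: 21.9
shift(units) [ 0.33 -0.3   2.71] turn [ 0.05  0.03 -0.15] now [ 466.5 -203.9  114.7] [ 3.136e+00  3.000e-03 -1.340e-01] t 20.73 w 21.9
25 y -0.3 w 24.1 ztop -29.5
35 y -0.2 w 23.7 ztop -29.0
45 y -0.4 w 18.5 ztop -26.7
55 y -0.2 w 12.7 ztop -23.7
65 y -0.2 w 13.0 ztop -23.9
75 y -0.1 w 13.1 ztop -23.9
85 y -0.0 w 12.8 ztop -23.3
95 y -0.0 w 13.2 ztop -23.8
105 y -0.1 w 12.9 ztop -23.8
```

```bash

python3 -m crank '[[[0.3,-0.26,0.2,0.05,0.03,-0.15],[0,0,0.3,0,0,0],[0,0,0.1,0,0,0]]]'
python3 - <<'E'
from h import *
to(477.3,-196.8,33.3,-0.118)
E
```

```text
clock: 21.03
eef_pos: [478.1, -195.4, 97.1]
tool_rot: [-3.141, -0.003, -0.11]
force: [-1.9, 0.1, -1.8]
width: 22.3
shift(units) [-0.03  0.05  2.13] turn [-0.01 -0.03  0.07] now [ 478.1 -195.4   97.1] [-3.141e+00 -3.000e-03 -1.100e-01] t 21.03 w 22.3
```

```bash

python3 -m crank '[[[-0.02,0.05,0.5,0,-0.03,0.07],[0,0,0.5,0,0,0],[0,0,0.4,0,0,0],[0,0,0.15,0,0,0]]]'
python3 - <<'E'
from h import *
to(477.3,-196.8,33.3,-0.118)
E
```

```text
clock: 21.37
eef_pos: [480.3, -193.3, 48.9]
tool_rot: [-3.139, -0.003, -0.109]
force: [0.0, 0.4, -1.3]
width: 22.4
shift(units) [-0.09  0.13  0.52] turn [-0.02 -0.03  0.09] now [ 480.3 -193.3   48.9] [-3.139e+00 -3.000e-03 -1.090e-01] t 21.37 w 22.4
```

```bash

python3 -m crank '[[[-0.08,0.12,0.1,0,-0.03,0.08],[0,0,0.2,0,0,0],[0,0,0.1,0,0,0]]]'
python3 - <<'E'
from h import *
to(477.3,-196.8,33.3,-0.118)
E
```

```text
clock: 21.62
eef_pos: [477.8, -195.5, 35.7]
tool_rot: [-3.138, 0.001, -0.115]
force: [-0.8, 0.1, -0.7]
width: 22.2
shift(units) [-0.01  0.04  0.08] turn [-0.03  0.01  0.03] now [ 477.8 -195.5   35.7] [-3.138e+00  1.000e-03 -1.150e-01] t 21.62 w 22.2
```

```bash

python3 -m crank '[[[0,0.03,0.06,0,0,0],[0,0,0.05,0,0,0]]]'
python3 - <<'E'
from h import *
st();to(477.3,-196.8,33.3,-0.118)
E
```

```text
clock: 21.78
eef_pos: [478.1, -196.9, 32.6]
tool_rot: [-3.139, -0.0, -0.115]
force: [-2.3, -0.8, 3.3]
width: 22.1
t 21.78 yaw -0.115 bearing 1.297 r 57.7 lat(right) 359.6 z 32.6 F [-2.31 -0.81  3.31] M [-0.025  0.26   0.021] | Mz_eye -0.708 rot [-3.139 -0.    -0.115] w 22.1
shift(units) [-0.03  0.   -0.02] turn [-0.03 -0.    0.03] now [ 478.1 -196.9   32.6] [-3.139 -0.    -0.115] t 21.78 w 22.1
```

The mandrel is seated, with upward contact felt. I'll release and rise straight up.

```bash

python3 -m crank '[[[0,0,0,0,0,0],[0,0,0,0,0,0],[0,0,0,0,0,0],[0,0,0,0,0,0],[0,0,0,0,0,0]]]' -0.4
python3 -m crank '[[[0,0,-0.3,0,0,0],[0,0,-0.6,0,0,0],[0,0,-0.9,0,0,0],[-0.2,0,-0.9,0,0,0],[-0.2,0,-0.9,0,0,0],[-0.1,0,-0.3,0,0,0],[0,0,0,0,0,0]]]' -0.4
python3 - <<'E'
from h import *
p=cap('wrist','w6.png');C=cloud(p)
m=(C[...,2]>46)&(C[...,2]<75)&(abs(C[...,1]+205)<45)&(C[...,0]>410)&(C[...,0]<670);P=C[m]
for x in range(426,660,24):
    q=P[(P[:,0]>=x)&(P[:,0]<x+12)]
    if len(q): print(x+6,len(q),'axis y',np.round(np.median(q[q[:,2]>q[:,2].max()-3][:,1]),1),np.round(q[:,2].max(),1))
p=cap('top','top4.png');C=cloud(p)
m=(C[...,2]>50)&(C[...,2]<95)&(np.hypot(C[...,0]-574,C[...,1]-152)<26);H=C[m][:,:2];w,v=np.linalg.eigh(np.cov(H.T));print('loop x yaw',np.arctan2(v[1,1],v[0,1]),m.sum())
A=cv2.imread('pics/w6.png');B=cv2.imread('pics/top4.png')[100:280,130:370]
cv2.imwrite('pics/end.png',np.hstack([cv2.resize(A,(400,300)),cv2.resize(B,(400,300),interpolation=cv2.INTER_CUBIC)]))
E
```

```text
clock: 22.2
eef_pos: [480.0, -197.5, 34.1]
tool_rot: [-3.14, -0.005, -0.115]
force: [0.1, -0.7, -0.3]
width: 59.7
clock: 22.78
eef_pos: [463.6, -195.5, 158.4]
tool_rot: [-3.139, -0.004, -0.114]
force: [-0.1, -0.8, -0.1]
width: 59.9
432 69 axis y -191.5 60.8
456 528 axis y -193.5 63.5
480 576 axis y -196.7 63.3
504 643 axis y -199.9 63.8
528 434 axis y -203.9 60.5
552 446 axis y -181.4 61.3
576 424 axis y -208.7 58.6
600 48 axis y -209.7 58.5
loop x yaw 2.641694558472106 58
```

View pics/end.png

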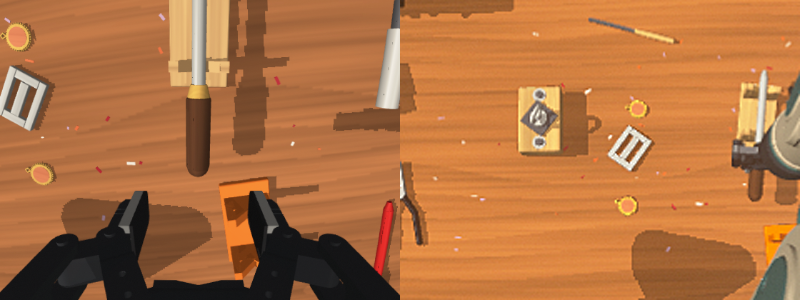

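```bash
python3 -c "
from h import *
print(ctrl.finish_job())"
```

```text
the job is handed in; nothing more can be done
None
```

I tightened the screw eye with the mandrel, put the mandrel back in its rest and handed the job in at about 23 s. No verdict is reported.

- **Tightening:** The moment about the eye's axis ran at about 0.2 Nm while it turned freely, then rose from about 0.35 Nm where it bit. I stopped at a mean of 0.765 Nm (readings 0.69 to 0.83), against 0.75 Nm best and 1.0 Nm stripping. The eye turned about 0.7 rad in all. I judged the clamping from torque only; the collar force was not measured.
- **Mandrel:** It came out freely, and the wrist camera shows it back in the rest. Its centre line was within about 1 mm of where it started, at the same height (top of shank at z 58.5 mm). The robot had let go and was clear above it.
- **Bystanders:** The pendants, buckle and file look unmoved in the last pictures, judged by eye.
- **Disagreements:** The top camera read about 3 mm low in x compared with the arm, so I corrected for that when lining up with the loop. Gripping took three closes on the handle, because the height drifted while the fingers shut. On the way back through the free play the tool drifted about 10 mm towards the eye and 3 mm sideways, without noticeable load, and I corrected it before drawing out.

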